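Hold the front wall on a plaster casting box for clamping

TASK

I am about to clamp up this plaster casting box: fetch its loose front wall, stand it on the casting board across the open end, centred, smooth face inwards and battens outwards, and ease it (no ramming) against the ends of both side walls. Press it there with a steady push of about 12 newtons for at least two seconds and finish while still pressing, as my third hand: do not let go or back off, I will put the clamps on. Do not touch the clay model in the box, and leave the clamps, bowl and tool jar where they are.

Things in the scene. Friction and masses are not known exactly. Their poses are not given: they have to be found in the camera images.
- casting_board: White, slippery laminate casting board, 285 x 240 x 15 mm, fixed on the bench, turned up to 17 degrees. Origin at bench height under the middle of the box's open end, in the plane of the side walls' ends: x points into the box (away from the robot), y to the left, z up. It reaches x = -80..205 mm, y = -120..120 mm; its top is 15 mm over the bench.
- casting_box: Three-sided casting box of plain 18 mm wood, 80 mm high (top 95 mm over the bench), open above and at the end towards the robot, rigid, fixed on the casting board. Inside 150 mm wide, 152 mm deep. Axes of the casting board, origin 15 mm higher, on its top face. Includes left_wall and right_wall.
- left_wall: Side wall of the box at +y: x = 0..170 mm, y = 75..93 mm, z = 0..80 mm in casting_box's frame, whose origin and axes it shares. Its end face at x = 0 is one of the two that the front wall is pressed against.
- right_wall: Side wall of the box at -y: the mirror image of left_wall, same origin and axes. Its end face at x = 0 is the other one.
- model: Terracotta-coloured clay model of a ribbed seed pod with a pointed top, 73 mm across and 66 mm high, stuck on the casting board inside the box. Origin at the centre of its underside, 98 mm in from the open end; its nearest point is 61 mm in from the open end. Not to be touched.
- front_wall: Loose plain wooden wall, 210 wide (y) x 18 thick x 80 mm high, 0.2 to 0.45 kg, stands on the bench, battens to the robot, turned up to 35 degrees. Origin: foot of its smooth face, mid-width; x out of that face, z up; board x = -18..0 mm. Two full-height battens on the back: x = -38..-18, |y| = 77..105 mm; plain between. In place, its frame is casting_box's (12 mm overhang each side).
- clamp_a: Steel F-clamp with a wooden handle lying flat on the bench, about 340 x 110 x 24 mm. Origin on the bench under the middle of its bar, x along the bar. Leave alone.
- clamp_b: A second F-clamp like clamp_a. Leave alone.
- bowl: Grey plaster-mixing bowl, 136 mm across, 80 mm high. Origin at the centre of its underside. Leave alone.
- tool_jar: White jar, 86 mm across and 110 mm high, with modelling tools sticking out to 190 mm height. Origin at the centre of its underside. Leave alone.
There are look-alikes about, which are no part of the job. What is meant by the front_wall is not grey or orange, and is the larger of those in its own colour.

How it is judged:
By the outcome, as a careful person would: the job done as asked, in the order asked, and still so for the second after the job is handed in, while the arm keeps its last pose, push and grip.
It also fails if it takes over 53 s, if anything falls off the work surface, if the arm or the gripper's body presses on something with over 40 N, if the wrist force passes 120 N, or if a joint passes its speed limit or range.

ROBOT

A 7-joint arm with a two-finger parallel gripper is mounted at the origin on the work surface. World frame = base frame: x ahead of the robot, y to its left, z up, the work surface at z = 0. Lengths are in m, angles in rad, forces in N, time in s.
With the tool pointing down it reaches from about 0.425 to 0.8 m from the base axis. Payload 8.3 kg.
Tool frame: the origin (TCP) lies on the centre line of the jaws, within the pads' length; the fingertips stand 8 mm ahead of it and the grasp point (between the pads) lies 11 mm behind it; z points along the fingers, y is the line along which they close (so a half turn about z gives the same grasp; the last joint's range is limited). The gripper opens to 85 mm and grips with 20 to 120 N. Pads are 22 mm wide; open, the fingers measure 114 mm over their backs; the gripper's body (76 mm by 85 mm) begins 54 mm behind the grasp point. The pads swing forward as they close: fully open they stand 13 mm farther back than shut.
Start: joints at [-1.282, 0.383, 0.016, 1.37, -0.006, 1.388, -0.046], TCP at [0.215, 0.587, 0.239] pointing down, gripper open.
Joint ranges: [-2.95, 2.95], [-0.25, 2.06], [-1.52, 1.56], [0.18, 2.33], [-1.44, 4.58], [0.02, 2.06], [-3.01, 3.01]. Speed limits (rad/s): [2.39, 2.39, 3.01, 3.01, 3.14, 3.14, 3.14].

INTERFACE

Orientations are given as [roll, pitch, yaw] about the fixed x, y, z axes, in that order (R = Rz(yaw) Ry(pitch) Rx(roll)).
In Python, from workcell import status, viewer, job gives the robot as it stands.
- The arm moves only by the tool carry_out, never from a script. Its argument "series" is a list of rows, each a list of 7 numbers: the opening, from 0 (shut) to 1 (fully open), then the shift along the tool's x, y, z in a scale on which 1.0 is 80 cm, then the turn, a rotation vector about the tool's x, y, z in shares of 60 degrees (1.0 is 60 degrees). A call has 1 to 5 rows; each row is the pose to reach, as a shift and turn from the pose commanded when the call began, along the tool's axes at that moment; what a row does not reach only later rows make up. A row lasts 1/12 s, in which the tool goes at most 41.7 mm and 7.16 degrees, less where a joint would pass 70% of its speed; a pose out of reach is approached as far as the arm can. Shift and turn numbers lie between -1 and 1, and a call with a number outside is refused. A call with a gripper value outside its range is refused whole. The fingers move at their own pace and stop on an object; "squeeze" is the grip in N (left out, the last holds). Time passes only in rows, so rows that repeat a pose let the fingers close. It gives the time, the measured TCP pose, the force, the opening and the grip force at its end, in the units of the state.
- status.state(): the state, without advancing time (a new reading comes with each control period).
- viewer.read_camera(name): name is "scene" or "side" or "wrist"; returns (picture, depth): 480x640x3 uint8, red, green, blue; 480x640 float32, m along the optical axis (not along the pixel's ray), 0 where there is no reading.
- viewer.camera_params(name): a dict with "mtx" (3x3 intrinsics, pixels), "rvec" (rotation vector, rad) and "tvec" (3), from world to camera coordinates, as OpenCV has them. Camera axes: x right, y down, z forward; pixel columns grow to the right and rows downward; lengths in m; the calibration is good to about 2 mm. A picture is of the moment at which its call begins: read the wrist's pose just before it. camera_params takes no time and is no camera call; for the wrist camera it gives the pose at the moment of the call.
- job.finish_job(): hands the job in; it is judged then, once.
The state is a dict: "time": time; "joint_positions": joint angles; "qd": joint speeds; "joint_torque": joint torques, N m; "eef_pos": TCP position; "tcp_rot": TCP orientation; "wrist_force": force on the tool from outside, world axes, zero at the start; "moment": the same for the moment, N m; "finger_gap": finger opening in m; "grip_force": force on a finger pad.
Only numpy, scipy, OpenCV 4.12 (cv2) and the standard library are available. Lean on these libraries where they do the work, as an engineer would, in place of code of your own. Each camera call takes 0.05 s, during which the arm holds its last target. There are 200 camera calls.

## Working session

There is one attempt and no reset: what is moved stays moved. The work goes in short steps, Python scripts to look and compute and a tool call to move; the robot and the scene stay as the last step left them, time stands still between calls to the robot, and variables do not carry over. Pictures are saved under pics/ and viewed, at most 10 in all, crops included, and the job is handed in when it is done.

Besides the shell and the picture viewer there is one more tool, called after "Emit:" as name([rows], argument=value, ...), one row to a line, values as JSON. carry_out: Moves the arm, as the interface text tells. Its arguments: {"type":"object","properties":{"series":{"type":"array","items":{"type":"array","items":{"type":"number"}}},"squeeze":{"type":"number"}},"required":["series"]}

```bash
mkdir -p pics; ls
cat > h.py <<'E'
import numpy as np, cv2
from workcell import status, viewer, job
def cam(n):
    p=viewer.camera_params(n); R=cv2.Rodrigues(np.array(p["rvec"],float))[0]
    return np.array(p["mtx"],float),R,np.array(p["tvec"],float).ravel()
def shot(n,f=None):
    c=cam(n); im,d=viewer.read_camera(n)
    if f: cv2.imwrite("pics/"+f,im[:,:,::-1])
    return im,d,c
def cloud(d,c):
    K,R,t=c; v,u=np.mgrid[:480,:640]
    P=np.stack([(u-K[0,2])/K[0,0]*d,(v-K[1,2])/K[1,1]*d,d],-1)
    P=(P-t)@R; P[d<=0]=np.nan; return P
def ray(u,v,z,c):
    K,R,t=c; o=-R.T@t; r=R.T@np.linalg.inv(K)@np.array([u,v,1.]); return o+r*(z-o[2])/r[2]
E
python3 - <<'E'
from h import *
s=status.state(); print(s)
a,d,c=shot("scene"); b,d2,c2=shot("side")
np.savez("s0.npz",a=a,d=d,b=b,d2=d2)
cv2.imwrite("pics/scene0.png",a[:,:,::-1]);cv2.imwrite("pics/side0.png",b[:,:,::-1])
E
```

```text
pics
{'time': 0.0, 'joint_positions': array([-1.28190872,  0.38428711,  0.01638055,  1.37116387, -0.00631523,
        1.38821903, -0.04650364]), 'qd': array([-0.00039782,  0.00233322, -0.00102331,  0.00118606, -0.00081563,
        0.00074951, -0.00059615]), 'joint_torque': array([ 6.50514744e-05, -6.27613235e+01,  8.44176617e-01, -3.71815109e+01,
        1.65239460e-02,  1.43812399e-02,  1.43149697e-05]), 'eef_pos': array([0.21515383, 0.58626845, 0.23824401]), 'tcp_rot': array([-3.13956452e+00,  2.71895475e-05,  2.78985623e+00]), 'wrist_force': array([ 0.15526532,  0.10655043, -0.21664556]), 'moment': array([-0.00111367,  0.0340967 ,  0.04487097]), 'grip_force': 0.0, 'finger_gap': 0.0853134657447887}
```

View pics/scene0.png

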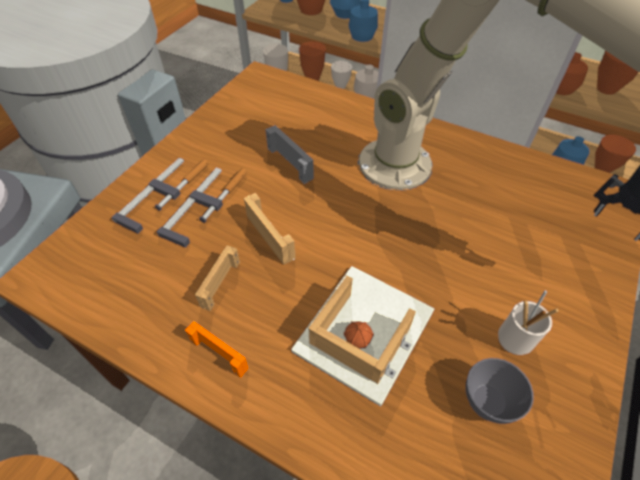

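View pics/side0.png

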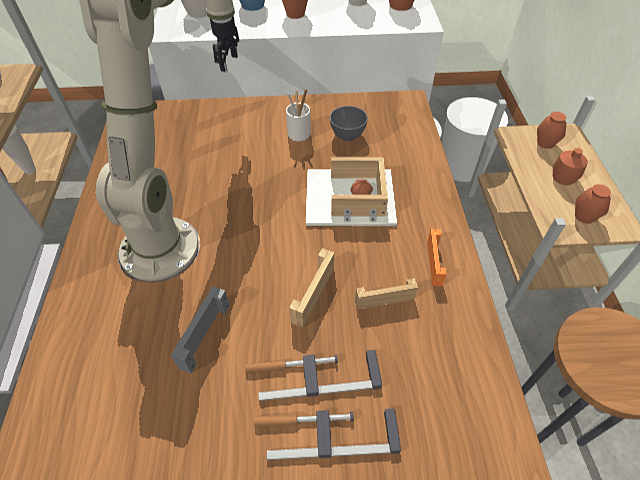

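Candidates (scene image): grey wall (290,153), large wooden wall (270,230), small wooden wall (217,277), orange wall (217,347). By the description I choose the large wooden one at (270,230), which is at (313,288) in the side image. Next I measure it and check it in a crop.

Run:
```python
from h import *
z=np.load("s0.npz"); 
big=cv2.resize(z["a"][180:310,180:310],(520,520),interpolation=cv2.INTER_CUBIC)
big2=cv2.resize(z["b"][240:335,270:430],None,fx=3.2,fy=3.2,interpolation=cv2.INTER_CUBIC)
cv2.imwrite("pics/crop.png",np.vstack([big[:,:512],big2])[:,:,::-1][:830:1].copy()) if 0 else cv2.imwrite("pics/crop.png",cv2.resize(np.vstack([big[:,:512],big2]),None,fx=.72,fy=.72)[:,:,::-1])
for n,d in (("scene",z["d"]),("side",z["d2"])):
    c=cam(n); P=cloud(d,c); K,R,t=c; print(n,"campos",-R.T@t)
    Z=P[...,2]
    for nm,lo,hi in(("wall",.074,.086),("box",.089,.101)):
        m=((Z>lo)&(Z<hi)&(P[...,0]>.1)&(P[...,0]<1)).astype(np.uint8)
        k,l,st,ce=cv2.connectedComponentsWithStats(m)
        for i in range(1,k):
            if st[i,4]>60:
                q=P[l==i]; r=cv2.minAreaRect(q[:,:2].astype(np.float32)); print(nm,ce[i].round(),st[i,4],np.round(r[0],4),np.round(r[1],4),round(r[2],1),q[:,2].mean().round(4))
```

```text
scene campos [1.09760478 0.31592257 1.0103044 ]
wall [65. 85.] 391 [ 0.2763 -1.1748] [0.0766 0.4112] 44.6 0.0801
wall [290. 145.] 390 [ 0.1659 -0.3006] [0.2132 0.0408] 66.3 0.079
wall [267. 222.] 559 [ 0.4577 -0.1912] [0.2135 0.0398] 62.4 0.0792
wall [336. 304.] 79 [0.6044 0.0948] [0.002  0.1406] 86.1 0.0797
wall [519. 334.] 118 [0.4661 0.4934] [0.0834 0.0352] 70.8 0.0799
wall [344. 352.] 183 [0.7036 0.1633] [0.1849 0.0036] 85.7 0.0799
wall [501. 389.] 509 [0.6197 0.4871] [0.1355 0.1334] 15.8 0.0785
box [61. 81.] 393 [ 0.2733 -1.1704] [0.0767 0.4079] 45.8 0.0951
box [358. 331.] 1700 [0.6196 0.1692] [0.1866 0.1718] 86.3 0.0942
box [522. 331.] 124 [0.4676 0.4958] [0.0827 0.0334] 76.2 0.0949
side campos [ 0.43804005 -0.90543517  1.15454795]
wall [352. 113.] 89 [0.6299 0.4978] [0.0978 0.1363] 52.4 0.0776
wall [353. 164.] 132 [0.6152 0.2414] [0.012  0.1519] 84.2 0.0797
wall [359. 202.] 151 [0.6118 0.0749] [0.0136 0.17  ] 85.2 0.0805
wall [313. 283.] 600 [ 0.4561 -0.1951] [0.2114 0.0398] 62.5 0.0788
wall [195. 324.] 755 [ 0.1645 -0.3048] [0.211  0.0411] 66.1 0.0788
box [298. 119.] 67 [0.4385 0.4697] [0.0367 0.081 ] 88.2 0.0953
box [364. 180.] 718 [0.6183 0.1642] [0.1931 0.1699] 85.7 0.0933
```

View pics/crop.png

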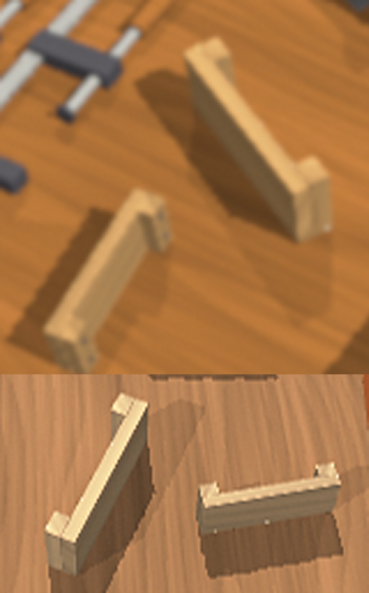

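The crop confirms the choice: the large plain wall has two battens at its ends on the robot side and measures 0.21 x 0.04 m, with its top at 0.079 m. The smaller one is a look-alike. The box opening faces the robot, with yaw about -4°. Next I work out the approach.

```bash
cat >> h.py <<'E'
from scipy.spatial.transform import Rotation as Ro
def to(p,yaw,p0=None,yaw0=None):
    s=status.state()
    R0=Ro.from_euler('xyz',s["tcp_rot"]) if yaw0 is None else Ro.from_euler('xyz',[180,0,yaw0],degrees=True)
    p0=s["eef_pos"] if p0 is None else np.array(p0)
    R1=Ro.from_euler('xyz',[180,0,yaw],degrees=True)
    return np.r_[R0.inv().apply(np.array(p)-p0)*1000,(R0.inv()*R1).as_rotvec(degrees=True)].round(1)
E
python3 - <<'E'
from h import *
w=[[.34,.41,.24],[.46,.23,.24],[.49,.03,.24],[.466,-.16,.24],[.466,-.198,.24]]
y=[140,120,95,70,62.5]
print(to(w[0],y[0]))
for i in range(4): print(to(w[i+1],y[i+1],w[i],y[i]))
E
```

```text
[-1.779e+02 -1.225e+02 -1.400e+00 -1.000e-01  0.000e+00  1.980e+01]
[-207.6  -60.8   -0.     0.    -0.    20. ]
[-188.2  -74.    -0.     0.    -0.    25. ]
[-187.2  -40.5   -0.     0.    -0.    25. ]
[-35.7  13.    0.    0.   -0.    7.5]
```

Careful with the scale: shifts go in shares of 80 cm and turns go in shares of 60 degrees. That gives: -0.178 m / 0.8 = -0.2225, -0.143 m / 0.8 = -0.1788, 20 degrees / 60 = 0.3333.

Emit:
carry_out([
  [1,-0.045,-0.03,0,0,0,0.0667],
  [1,-0.09,-0.0613,0,0,0,0.1333],
  [1,-0.1338,-0.0913,0,0,0,0.2],
  [1,-0.1788,-0.1225,0,0,0,0.2667],
  [1,-0.2225,-0.1525,0,0,0,0.3333],
])

```text
time: 0.52
eef_pos: [0.3367, 0.4149, 0.2389]
tcp_rot: [-3.141, -0.0, 2.437]
wrist_force: [0.6, 0.7, -0.1]
finger_gap: 0.0855
grip_force: 0.0
```

To row units: -0.205 m / 0.8 = -0.2563, -0.164 m / 0.8 = -0.205, 20 degrees / 60 = 0.3333.

Emit:
carry_out([
  [1,-0.0513,-0.015,0,0,0,0.0667],
  [1,-0.1025,-0.03,0,0,0,0.1333],
  [1,-0.1538,-0.045,0,0,0,0.2],
  [1,-0.205,-0.06,0,0,0,0.2667],
  [1,-0.2563,-0.075,0,0,0,0.3333],
])

```text
time: 0.93
eef_pos: [0.4517, 0.2412, 0.2392]
tcp_rot: [-3.141, -0.0, 2.088]
wrist_force: [0.2, 1.2, 0.2]
finger_gap: 0.0855
grip_force: 0.0
```

To row units: -0.188 m / 0.8 = -0.235, -0.15 m / 0.8 = -0.1875, 25 degrees / 60 = 0.4167.

Emit:
carry_out([
  [1,-0.0475,-0.0188,0,0,0,0.0833],
  [1,-0.0938,-0.0375,0,0,0,0.1667],
  [1,-0.1413,-0.055,0,0,0,0.25],
  [1,-0.1875,-0.0738,0,0,0,0.3333],
  [1,-0.235,-0.0925,0,0,0,0.4167],
])

```text
time: 1.35
eef_pos: [0.4801, 0.0415, 0.2391]
tcp_rot: [-3.141, -0.0, 1.651]
wrist_force: [0.2, -0.5, 0.0]
finger_gap: 0.0848
grip_force: 0.0
```

To row units: -0.187 m / 0.8 = -0.2338, -0.15 m / 0.8 = -0.1875, 25 degrees / 60 = 0.4167.

Emit:
carry_out([
  [1,-0.0475,-0.01,0,0,0,0.0833],
  [1,-0.0938,-0.02,0,0,0,0.1667],
  [1,-0.1413,-0.03,0,0,0,0.25],
  [1,-0.1875,-0.04,0,0,0,0.3333],
  [1,-0.2338,-0.05,0,0,0,0.4167],
])

```text
time: 1.77
eef_pos: [0.4556, -0.148, 0.2392]
tcp_rot: [-3.141, -0.0, 1.215]
wrist_force: [0.8, -0.5, 0.8]
finger_gap: 0.0854
grip_force: 0.0
```

Now a wrist view of the wall from here.

```bash
cat > top.py <<'E'
from h import *
import sys
im,d,c=shot("wrist",sys.argv[1]); print(status.state()["eef_pos"],np.degrees(status.state()["tcp_rot"]))
P=cloud(d,c); Z=P[...,2]; print("bench z",np.nanmedian(Z[(abs(Z)<.01)]))
m=((Z>.072)&(Z<.088)).astype(np.uint8)
k,l,st,ce=cv2.connectedComponentsWithStats(m)
for i in range(1,k):
    if st[i,4]>300:
        q=P[l==i]; r=cv2.minAreaRect(q[:,:2].astype(np.float32)); print(st[i],np.round(r[0],4),np.round(r[1],4),round(r[2],2),np.median(q[:,2]).round(4))
E
python3 top.py w1.png
```

```text
[ 0.45365065 -0.15640736  0.23972344] [1.79913770e+02 1.20163702e-01 6.86959459e+01]
bench z 0.00044450178445077444
[ 303  143   75  228 6204] [ 0.4562 -0.1914] [0.2104 0.0381] 62.66 0.0804
[ 80 358  39  19 465] [ 0.2049 -0.2078] [0.0148 0.0328] 79.21 0.0803
[ 93 442  26  38 750] [ 0.1483 -0.3154] [0.0595 0.0192] 65.89 0.0808
```

View pics/w1.png

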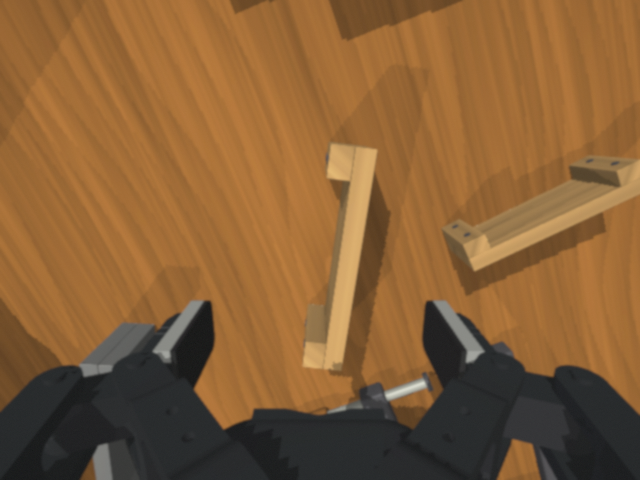

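The wrist view shows the wall around (345,255), running vertically between the open fingers, with its battens on the left (robot side). The fit gives 210 x 38 mm at yaw -27.3°. I move over it and measure again once the arm has settled.

To row units: -0.036 m / 0.8 = -0.045, -0.018 m / 0.8 = -0.0225, 7.4 degrees / 60 = 0.1233.

Emit:
carry_out([
  [1,-0.0225,0.0075,0,0,0,0.0667],
  [1,-0.045,0.0163,0,0,0,0.1233],
  [1,-0.045,0.0163,0,0,0,0.1233],
  [1,-0.045,0.0163,0,0,0,0.1233],
  [1,-0.045,0.0163,0,0,0,0.1233],
])

```text
time: 2.23
eef_pos: [0.4565, -0.1835, 0.2389]
tcp_rot: [-3.141, 0.0, 1.092]
wrist_force: [-0.3, 1.2, -0.5]
finger_gap: 0.0856
grip_force: 0.0
```

```bash
python3 top.py w2.png
python3 - <<'E'
from h import *
a=np.radians(-27.34); print(to([.4562+.01*np.cos(a),-.1914+.01*np.sin(a),.11],62.66))
E
```

```text
[ 0.45658785 -0.18319217  0.2389727 ] [-1.79952528e+02 -6.29356748e-04  6.25865189e+01]
bench z 0.0004600459764351096
[ 299  101   49  238 6613] [ 0.4563 -0.1915] [0.2093 0.038 ] 62.76 0.0804
[ 81 353  44  23 659] [ 0.2052 -0.2123] [0.0185 0.0386] 69.36 0.0804
[105 439  33  41 855] [ 0.1468 -0.3187] [0.0626 0.0194] 64.98 0.0807
[-7.50e+00  1.35e+01  1.29e+02 -0.00e+00 -0.00e+00 -1.00e-01]
```

To row units: 0.13 m / 0.8 = 0.1625, 0.1 m / 0.8 = 0.125.

Emit:
carry_out([
  [1,-0.0088,0.0169,0.025,0,0,0],
  [1,-0.0094,0.0169,0.075,0,0,0],
  [1,-0.0094,0.0169,0.125,0,0,0],
  [1,-0.0094,0.0169,0.1625,0,0,0],
  [1,-0.0094,0.0169,0.1625,0,0,0],
])

```text
time: 2.7
eef_pos: [0.4614, -0.1944, 0.1037]
tcp_rot: [-3.132, 0.002, 1.093]
wrist_force: [-1.6, 1.1, -0.6]
finger_gap: 0.0853
grip_force: 0.0
```

Emit:
carry_out([
  [1,0,0,0.0375,0,0,0],
  [1,0,0,0.0688,0,0,0],
  [1,0,0,0.0875,0,0,0],
  [1,0,0,0.095,0,0,0],
  [1,0,0,0.095,0,0,0],
])

```text
time: 3.12
eef_pos: [0.4651, -0.1967, 0.0335]
tcp_rot: [-3.141, 0.0, 1.091]
wrist_force: [-0.7, 0.5, 0.6]
finger_gap: 0.0853
grip_force: 0.0
```

Emit:
carry_out([
  [0.4,0,0,0,0,0,0],
  [0.3,0,0,0,0,0,0],
  [0.2,0,0,0,0,0,0],
  [0.1,0,0,0,0,0,0],
  [0,0,0,0,0,0,0],
], squeeze=60)

```text
time: 3.53
eef_pos: [0.4652, -0.1975, 0.034]
tcp_rot: [3.141, -0.0, 1.09]
wrist_force: [-1.3, -0.1, 0.0]
finger_gap: 0.0253
grip_force: 0.0
```

Emit:
carry_out([
  [0,0,0,0,0,0,0],
  [0,0,0,0,0,0,0],
  [0,0,0,0,0,0,0],
  [0,0,0,0,0,0,0],
  [0,0,0,0,0,0,0],
])

```text
time: 3.95
eef_pos: [0.4651, -0.1975, 0.0339]
tcp_rot: [3.141, -0.0, 1.09]
wrist_force: [-1.2, 0.3, 6.1]
finger_gap: 0.0176
grip_force: 59.8
```

Gripped at 17.6 mm and 60 N. I lift it.

Emit:
carry_out([
  [0,0,0,-0.0125,0,0,0],
  [0,0,0,-0.05,0,0,0],
  [0,0,0,-0.1,0,0,0],
  [0,0,0,-0.15,0,0,0],
  [0,0,0,-0.1875,0,0,0],
])

```text
time: 4.37
eef_pos: [0.4646, -0.1983, 0.1865]
tcp_rot: [3.14, 0.0, 1.089]
wrist_force: [1.8, -0.3, -3.1]
finger_gap: 0.0174
grip_force: 59.1
```

Run:
```python
from h import *
s=status.state(); print(s["wrist_force"],s["eef_pos"])
w=[[.466,-.198,.184],[.48,-.03,.184],[.48,.13,.184],[.48,.176,.184]]
y=[62.5,78,86,86]
for i in range(3): print(to(w[i+1],y[i+1],w[i],y[i]))
```

```text
[ 1.8214645  -0.34994134 -3.09669446] [ 0.46455123 -0.19827291  0.1865008 ]
[155.5 -65.2  -0.    0.    0.  -15.5]
[156.5 -33.3  -0.    0.    0.   -8. ]
[45.9 -3.2 -0.   0.   0.   0. ]
```

To row units: 0.155 m / 0.8 = 0.1938, 0.12 m / 0.8 = 0.15, -15.5 degrees / 60 = -0.2583.

Emit:
carry_out([
  [0,0.0188,-0.0075,0,0,0,-0.025],
  [0,0.0625,-0.025,0,0,0,-0.0833],
  [0,0.1063,-0.0438,0,0,0,-0.1417],
  [0,0.15,-0.0625,0,0,0,-0.2],
  [0,0.1938,-0.0813,0,0,0,-0.2583],
])

```text
time: 4.78
eef_pos: [0.4782, -0.0287, 0.1837]
tcp_rot: [-3.142, -0.0, 1.362]
wrist_force: [1.7, 0.0, -2.6]
finger_gap: 0.0173
grip_force: 59.1
```

To row units: 0.156 m / 0.8 = 0.195, 0.135 m / 0.8 = 0.1688, -8 degrees / 60 = -0.1333.

Emit:
carry_out([
  [0,0.045,-0.01,0,0,0,-0.0333],
  [0,0.09,-0.02,0,0,0,-0.0667],
  [0,0.1338,-0.0288,0,0,0,-0.1],
  [0,0.1688,-0.0363,0,0,0,-0.125],
  [0,0.195,-0.0413,0,0,0,-0.1333],
])

```text
time: 5.2
eef_pos: [0.4781, 0.1325, 0.1834]
tcp_rot: [-3.141, -0.0, 1.504]
wrist_force: [0.3, 0.1, -2.5]
finger_gap: 0.0171
grip_force: 59.1
```

To row units: 0.046 m / 0.8 = 0.0575, 0.035 m / 0.8 = 0.0438.

Emit:
carry_out([
  [0,0.025,-0.0013,0,0,0,0],
  [0,0.0438,-0.0025,0,0,0,0],
  [0,0.0575,-0.0038,0,0,0,0],
  [0,0.0575,-0.0038,0,0,0,0],
  [0,0.0575,-0.0038,0,0,0,0],
])

```text
time: 5.62
eef_pos: [0.4792, 0.1751, 0.1832]
tcp_rot: [-3.141, 0.001, 1.5]
wrist_force: [0.1, -1.8, -3.4]
finger_gap: 0.0176
grip_force: 59.1
```

Run:
```python
from h import *
im,d,c=shot("wrist","w3.png"); s=status.state(); print(s["eef_pos"],np.degrees(s["tcp_rot"]),s["wrist_force"],s["moment"])
P=cloud(d,c); np.savez("w3.npz",P=P,im=im); Z=P[...,2]
h,e=np.histogram(Z[np.isfinite(Z)],np.arange(-.02,.3,.01)); print(list(zip(e.round(2),h)))
```

```text
[0.47944137 0.1742315  0.18328391] [-1.79988691e+02  5.43736388e-02  8.58823629e+01] [ 0.31433159 -0.02870283 -2.44798745] [ 0.02178902 -0.02197758  0.0412061 ]
[(np.float64(-0.02), np.int64(0)), (np.float64(-0.01), np.int64(28252)), (np.float64(0.0), np.int64(93622)), (np.float64(0.01), np.int64(37548)), (np.float64(0.02), np.int64(2412)), (np.float64(0.03), np.int64(2880)), (np.float64(0.04), np.int64(3802)), (np.float64(0.05), np.int64(4877)), (np.float64(0.06), np.int64(5917)), (np.float64(0.07), np.int64(4926)), (np.float64(0.08), np.int64(4038)), (np.float64(0.09), np.int64(14636)), (np.float64(0.1), np.int64(0)), (np.float64(0.11), np.int64(0)), (np.float64(0.12), np.int64(0)), (np.float64(0.13), np.int64(0)), (np.float64(0.14), np.int64(0)), (np.float64(0.15), np.int64(8)), (np.float64(0.16), np.int64(30)), (np.float64(0.17), np.int64(40)), (np.float64(0.18), np.int64(380)), (np.float64(0.19), np.int64(627)), (np.float64(0.2), np.int64(684)), (np.float64(0.21), np.int64(1106)), (np.float64(0.22), np.int64(33142)), (np.float64(0.23), np.int64(19953)), (np.float64(0.24), np.int64(10773)), (np.float64(0.25), np.int64(16408)), (np.float64(0.26), np.int64(16424)), (np.float64(0.27), np.int64(3491)), (np.float64(0.28), np.int64(0))]
```

View pics/w3.png

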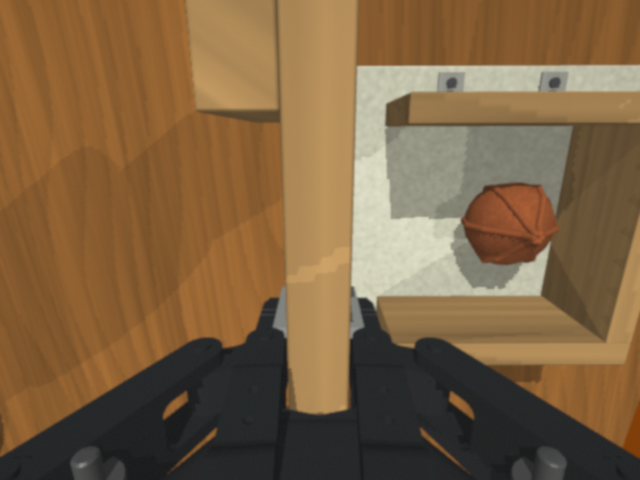

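The held wall runs vertically at columns 280–355 with its batten on the left. The box is on the right: left wall end near (410,108), right wall end near (380,345), model at (510,222). I measure box and wall in one frame.

```bash
cat > box.py <<'E'
from h import *
def fitbox(P):
    Z=P[...,2]; m=(Z>.089)&(Z<.1)&(P[...,0]<.80)&(P[...,0]>.5)
    m=cv2.erode(m.astype(np.uint8),np.ones((3,3)))>0
    q=P[m][:,:2]; 
    r=cv2.minAreaRect(q.astype(np.float32)); print("rect",np.round(r[0],4),np.round(r[1],4),round(r[2],2),"z",np.median(P[m][:,2]).round(4))
    a=np.radians(-4.)
    for it in range(4):
        ex=np.array([np.cos(a),np.sin(a)]); ey=np.array([-ex[1],ex[0]])
        X=q@ex; Y=q@ey; x0=np.percentile(X,.5); ylo,yhi=np.percentile(Y,.3),np.percentile(Y,99.7)
        L=(X<x0+.14)&(X>x0+.005)&(Y>yhi-.022); Rr=(X<x0+.14)&(X>x0+.005)&(Y<ylo+.022)
        if it<3:
            s=[np.polyfit(X[k],Y[k],1)[0] for k in (L,Rr) if k.sum()>100]; a+=np.arctan(np.mean(s))
    print("yaw",np.degrees(a).round(2),"slopes",np.degrees(s).round(2),"L y",Y[L].min(),Y[L].max(),"R y",Y[Rr].min(),Y[Rr].max(),"x ends",np.percentile(X[Y>yhi-.022],1),np.percentile(X[Y<ylo+.022],1), "midy",(Y[L].mean()+Y[Rr].mean())/2)
    o=ex*np.mean([np.percentile(X[Y>yhi-.022],1),np.percentile(X[Y<ylo+.022],1)])+ey*(Y[L].mean()+Y[Rr].mean())/2
    print("origin",o)
    return o,a
if __name__=="__main__":
    z=np.load("w3.npz"); P=z["P"]; fitbox(P)
    m=(P[...,2]>.215)&(P[...,2]<.245); m[320:]=0
    m=cv2.erode(m.astype(np.uint8),np.ones((3,3)))>0
    q=P[m]; print("wall z",np.median(q[:,2]))
    R=[];
    for v in range(5,320,15):
        k=np.where(m[v,240:380])[0]+240
        if v<115: R.append((P[v,k.max(),0],P[v,k.max(),1]))
        else: R.append((P[v,k.max(),0],P[v,k.max(),1]))
    R=np.array(R); f=np.polyfit(R[:,1],R[:,0],1); print("smooth edge slope deg",np.degrees(np.arctan(f[0])),"x at y=.175",np.polyval(f,.175), np.std(R[:,0]-np.polyval(f,R[:,1])))
    for n in ("scene","side"):
        im,d,c=shot(n); Q=cloud(d,c); Z=Q[...,2]
        if n=="scene": cv2.imwrite("pics/scene1.png",im[:,:,::-1])
        for lo,hi,nm in ((.216,.240,"wall"),(.089,.101,"box")):
            mm=((Z>lo)&(Z<hi)&(Q[...,0]>.38)&(Q[...,0]<.85)&(Q[...,1]>0)&(Q[...,1]<.35)).astype(np.uint8)
            k,l,st,ce=cv2.connectedComponentsWithStats(mm); 
            for i in range(1,k):
                if st[i,4]>80:
                    r=cv2.minAreaRect(Q[l==i][:,:2].astype(np.float32)); print(n,nm,st[i],np.round(r[0],4),np.round(r[1],4),round(r[2],2))
E
python3 box.py
```

```text
rect [0.6178 0.1697] [0.186  0.1696] 86.43 z 0.0951
yaw -5.3 slopes [ 1.29 -1.28] L y 0.30000739796272546 0.319413260717078 R y 0.1338431519447727 0.15343766826366084 x ends 0.5131205292457057 0.5253387688642652 midy 0.22748561298994957
origin [0.53800927 0.17859215]
wall z 0.22958872240000935
smooth edge slope deg 4.013350060556501 x at y=.175 0.48755887232295536 0.00012303025893541385
scene wall [354 215  34  29 426] [0.4713 0.1156] [0.0929 0.0402] 78.44
scene wall [382 239  65  31 606] [0.4852 0.2182] [0.0605 0.1369] 17.79
scene box [ 308  276  108   96 1696] [0.619  0.1691] [0.1864 0.1722] 86.05
side wall [296 140  34  34 428] [0.4733 0.127 ] [0.1231 0.0947] 82.83
side box [331 157  57  45 722] [0.6183 0.1643] [0.1937 0.1698] 85.75
```

Run:
```python
from h import *
print(to([.512,.175,.056],86.4))
```

```text
[  3.5  32.2 127.4  -0.    0.   -0.6]
```

To row units: 0.115 m / 0.8 = 0.1438, 0.1 m / 0.8 = 0.125, -0.6 degrees / 60 = -0.01.

Emit:
carry_out([
  [0,0.0044,0.02,0.0188,0,0,-0.01],
  [0,0.0044,0.04,0.0563,0,0,-0.01],
  [0,0.0044,0.04,0.0938,0,0,-0.01],
  [0,0.0044,0.04,0.125,0,0,-0.01],
  [0,0.0044,0.04,0.1438,0,0,-0.01],
])

```text
time: 6.18
eef_pos: [0.5104, 0.1747, 0.0654]
tcp_rot: [-3.139, 0.002, 1.508]
wrist_force: [-0.7, 0.4, -2.9]
finger_gap: 0.0173
grip_force: 59.4
```

Emit:
carry_out([
  [0,0,0,0.0063,0,0,0],
  [0,0,0,0.01,0,0,0],
  [0,0,0,0.0125,0,0,0],
  [0,0,0,0.015,0,0,0],
  [0,0,0,0.015,0,0,0],
])

```text
time: 6.6
eef_pos: [0.5122, 0.1769, 0.0571]
tcp_rot: [3.14, -0.001, 1.51]
wrist_force: [0.4, 0.8, -3.0]
finger_gap: 0.0172
grip_force: 59.4
```

Run:
```python
from h import *
im,d,c=shot("wrist","w4.png"); s=status.state(); print(s["eef_pos"],np.degrees(s["tcp_rot"]),s["wrist_force"],s["moment"])
P=cloud(d,c); np.savez("w4.npz",P=P,im=im); Z=P[...,2]
m=((Z>.09)&(Z<.108)).astype(np.uint8); m[330:]=0
k,l,st,ce=cv2.connectedComponentsWithStats(m)
for i in range(1,k):
    if st[i,4]>200:
        q=P[l==i]; r=cv2.minAreaRect(q[:,:2].astype(np.float32)); print(st[i],np.round(r[0],4),np.round(r[1],4),round(r[2],2),np.median(q[:,2]).round(4))
im,d,c=shot("scene"); cv2.imwrite("pics/scene2.png",cv2.resize(im[250:410,280:450],None,fx=3.5,fy=3.5)[:,:,::-1])
```

```text
[0.51211352 0.17694136 0.0571884 ] [ 1.79929399e+02 -4.89946816e-02  8.65407662e+01] [ 0.42776193  0.19127976 -2.79002497] [-0.0059726  -0.0214137   0.02814695]
[  185     0   174   330 33971] [0.5053 0.2387] [0.0817 0.0387] 86.63 0.1037
[  397    53   243    78 18173] [0.57   0.2575] [0.0183 0.0636] 86.15 0.0953
```

View pics/w4.png

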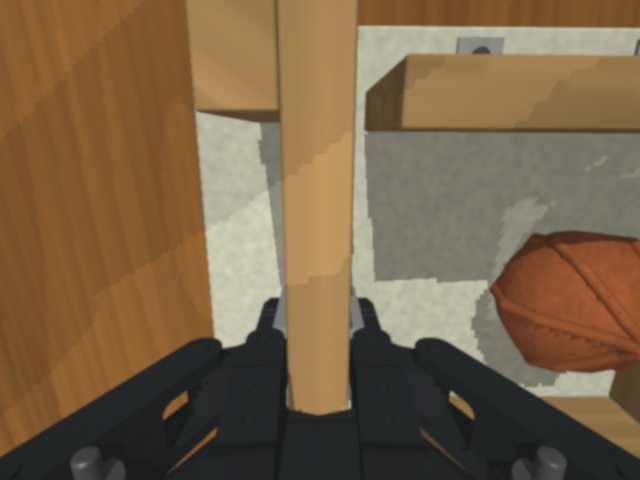

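View pics/scene2.png

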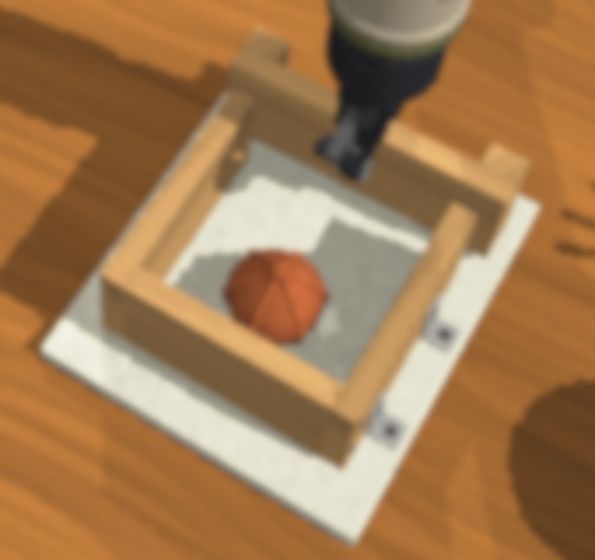

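Run:
```python
from h import *
P=np.load("w4.npz")["P"]; Z=P[...,2]
a=np.radians(-3.5); ex=np.array([np.cos(a),np.sin(a)]); ey=np.array([-ex[1],ex[0]])
X=P[...,:2]@ex; Y=P[...,:2]@ey
b=[]
for u in range(205,270,8):
    k=np.where((Z[60:150,u]>.100))[0]+60; b.append(Y[k.max(),u])
print("batten inner edge Y",np.round(b,4),"-> wall mid",np.median(b)-.077)
e=[]
for v in range(65,125,6):
    k=np.where((Z[v,380:500]>.093)&(Z[v,380:500]<.098))[0]+380; e.append(X[v,k.min()])
print("left wall end X",np.round(e,4))
up=[];lo=[]; 
for u in range(415,635,10):
    k=np.where((Z[40:140,u]>.0935)&(Z[40:140,u]<.098))[0]+40; up.append((X[k.min(),u],Y[k.min(),u])); lo.append((X[k.max(),u],Y[k.max(),u]))
for s in (up,lo):
    s=np.array(s); f=np.polyfit(s[:,0],s[:,1],1); print("yaw rel",np.degrees(np.arctan(f[0])).round(2),"Y",np.median(s[:,1]).round(4))
w=[]
for v in range(10,290,10):
    k=np.where((Z[v,300:375]>.100)&(Z[v,300:375]<.108))[0]+300; w.append((Y[v,k.max()],X[v,k.max()]))
w=np.array(w); f=np.polyfit(w[:,0],w[:,1],1); print("smooth face X",np.median(w[:,1]),"rel yaw",-np.degrees(np.arctan(f[0])))
```

```text
batten inner edge Y [0.2866 0.2866 0.2866 0.2866 0.2866 0.2866 0.2866 0.2866 0.2865] -> wall mid 0.2096137807490165
left wall end X [0.5219 0.5217 0.5216 0.5216 0.5218 0.5218 0.5217 0.5217 0.5216 0.5219]
yaw rel -0.38 Y 0.3005
yaw rel -0.29 Y 0.2828
smooth face X 0.5089087235073774 rel yaw 0.07871041805277315
```

Gap 12.8 mm, wall 1.6 mm too far left and 0.4° off in yaw. I correct these and lower slowly.

To row units: 0.0075 m / 0.8 = 0.0094, -0.0016 m / 0.8 = -0.002, 0.4 degrees / 60 = 0.0067.

Emit:
carry_out([
  [0,-0.002,0,0.0038,0,0,0.0067],
  [0,-0.002,0,0.0075,0,0,0.0067],
  [0,-0.002,0,0.0094,0,0,0.0067],
  [0,-0.002,0,0.0094,0,0,0.0067],
  [0,-0.002,0,0.0094,0,0,0.0067],
])

```text
time: 7.12
eef_pos: [0.5115, 0.1751, 0.0489]
tcp_rot: [3.142, -0.0, 1.503]
wrist_force: [-0.8, -1.5, 0.5]
finger_gap: 0.0175
grip_force: 60.1
```

To row units: 0.001 m / 0.8 = 0.0013, 0.0005 m / 0.8 = 0.0006.

Emit:
carry_out([
  [0,0,0,0.0006,0,0,0],
  [0,0,0,0.0006,0,0,0],
  [0,0,0,0.0013,0,0,0],
  [0,0,0,0.0013,0,0,0],
  [0,0,0,0.0013,0,0,0],
])

```text
time: 7.53
eef_pos: [0.5116, 0.1751, 0.0489]
tcp_rot: [3.142, -0.001, 1.503]
wrist_force: [-6.0, -1.9, 11.4]
finger_gap: 0.0175
grip_force: 61.7
```

Seated on the board. I relax the downward load and ease forward.

To row units: 0.006 m / 0.8 = 0.0075, 0.004 m / 0.8 = 0.005.

Emit:
carry_out([
  [0,0,0,-0.001,0,0,0],
  [0,0,0,-0.001,0,0,0],
  [0,0,0.0025,-0.001,0,0,0],
  [0,0,0.005,-0.001,0,0,0],
  [0,0,0.0075,-0.001,0,0,0],
])

```text
time: 7.95
eef_pos: [0.5172, 0.1753, 0.0489]
tcp_rot: [-3.141, -0.001, 1.504]
wrist_force: [-4.5, 0.2, 7.4]
finger_gap: 0.0173
grip_force: 61.0
```

To row units: 0.003 m / 0.8 = 0.0038, 0.001 m / 0.8 = 0.0013.

Emit:
carry_out([
  [0,0,0.0013,0,0,0,0],
  [0,0,0.0025,0,0,0,0],
  [0,0,0.0038,0,0,0,0],
  [0,0,0.0038,0,0,0,0],
  [0,0,0.0038,0,0,0,0],
])

```text
time: 8.37
eef_pos: [0.5203, 0.1752, 0.0489]
tcp_rot: [-3.141, -0.001, 1.504]
wrist_force: [-3.1, -0.2, 6.2]
finger_gap: 0.0171
grip_force: 60.7
```

```bash
cat > chk.py <<'E'
from h import *
im,d,c=shot("wrist"); s=status.state(); print(s["time"],s["eef_pos"],np.degrees(s["tcp_rot"]),s["wrist_force"],s["moment"])
P=cloud(d,c); Z=P[...,2]
a=np.radians(-3.83); ex=np.array([np.cos(a),np.sin(a)]); ey=np.array([-ex[1],ex[0]])
X=P[...,:2]@ex; Y=P[...,:2]@ey
b=[]
for u in range(205,270,8):
    k=np.where((Z[60:150,u]>.090)&(Z[60:150,u]<.1))[0]+60; b.append(Y[k.max(),u])
print("wall mid",np.median(b)-.077)
up=[];lo=[]
for u in range(440,635,10):
    k=np.where((Z[20:160,u]>.092)&(Z[20:160,u]<.098))[0]+20; up.append((X[k.min(),u],Y[k.min(),u])); lo.append((X[k.max(),u],Y[k.max(),u]))
for t in (up,lo):
    t=np.array(t); f=np.polyfit(t[:,0],t[:,1],1); print("side wall rel yaw",np.degrees(np.arctan(f[0])).round(2),"Y",np.median(t[:,1]).round(4))
v0=int(sum(np.where((Z[20:160,500]>.092)&(Z[20:160,500]<.098))[0][[0,-1]])/2)+20
print("profile z",np.round(Z[v0,300:440:5],3)); print("X",np.round(X[v0,300:440:5],4))
w=[]
for v in range(v0+40,290,6):
    k=np.where((Z[v,300:375]>.090)&(Z[v,300:375]<.1))[0]+300; w.append((Y[v,k.max()],X[v,k.max()]))
w=np.array(w); f=np.polyfit(w[:,0],w[:,1],1); print("smooth X",np.median(w[:,1]),"rel yaw",-np.degrees(np.arctan(f[0])))
E
python3 chk.py
```

```text
8.4167 [0.52034075 0.17515823 0.04892195] [-1.79981860e+02 -3.63393066e-02  8.61771017e+01] [-2.86735965 -0.2199791   6.25145403] [0.04497974 0.8119367  0.07053778]
wall mid 0.21132200852543503
side wall rel yaw -0.16 Y 0.3036
side wall rel yaw -0.04 Y 0.286
profile z [0.094 0.095 0.095 0.095 0.095 0.097 0.094 0.096 0.096 0.095 0.096 0.096
 0.065 0.078 0.088 0.095 0.095 0.095 0.096 0.095 0.096 0.096 0.096 0.095
 0.096 0.096 0.095 0.095]
X [0.503  0.5042 0.5054 0.5065 0.5077 0.5088 0.51   0.5111 0.5122 0.5134
 0.5145 0.5157 0.5201 0.5201 0.5202 0.5203 0.5215 0.5226 0.5237 0.525
 0.5259 0.5271 0.5283 0.5295 0.5304 0.5317 0.533  0.534 ]
smooth X 0.5160843521048611 rel yaw -0.8430682363038093
```

Emit:
carry_out([
  [0,0,0.0006,-0.001,0,0,0],
  [0,-0.0005,0.0013,-0.001,0,0,0],
  [0,-0.0005,0.0019,-0.001,0,0,0],
  [0,-0.0005,0.0025,-0.001,0,0,0],
  [0,-0.0005,0.0031,-0.001,0,0,0],
])

```text
time: 8.83
eef_pos: [0.5229, 0.1739, 0.0491]
tcp_rot: [-3.141, 0.0, 1.503]
wrist_force: [-0.6, 0.4, -3.2]
finger_gap: 0.0174
grip_force: 59.4
```

Emit:
carry_out([
  [0,0,0.0003,0,0,0,0],
  [0,0,0.0005,0,0,0,0],
  [0,0,0.0008,0,0,0,0],
  [0,0,0.001,0,0,0,0],
  [0,0,0.0013,0,0,0,0],
])

```text
time: 9.25
eef_pos: [0.5239, 0.174, 0.0494]
tcp_rot: [-3.142, 0.0, 1.504]
wrist_force: [-0.2, 0.5, -3.1]
finger_gap: 0.0173
grip_force: 59.4
```

To row units: 0.0005 m / 0.8 = 0.0006, 0.0004 m / 0.8 = 0.0005.

Emit:
carry_out([
  [0,0,0.0001,0,0,0,0],
  [0,0,0.0003,0,0,0,0],
  [0,0,0.0004,0,0,0,0],
  [0,0,0.0005,0,0,0,0],
  [0,0,0.0006,0,0,0,0],
])

```text
time: 9.67
eef_pos: [0.524, 0.1739, 0.0493]
tcp_rot: [-3.141, 0.0, 1.504]
wrist_force: [-3.8, 0.6, -0.6]
finger_gap: 0.0174
grip_force: 59.7
```

First contact, but the wall hovers a fraction of a millimetre. I back off slightly, seat it, then press.

To row units: -0.0007 m / 0.8 = -0.0009, 0.0003 m / 0.8 = 0.0004.

Emit:
carry_out([
  [0,0,-0.0009,0,0,0,0],
  [0,0.0005,-0.0009,0,0,0,0],
  [0,0.0005,-0.0009,0.0004,0,0,0],
  [0,0.0005,-0.0009,0.0008,0,0,0],
  [0,0.0005,-0.0009,0.0008,0,0,0],
])

```text
time: 10.08
eef_pos: [0.524, 0.1744, 0.0489]
tcp_rot: [3.141, -0.0, 1.504]
wrist_force: [-1.7, 1.1, -1.7]
finger_gap: 0.0172
grip_force: 59.8
```

```bash
python3 chk.py
```

```text
10.1333 [0.52394527 0.17442842 0.04891859] [ 1.79980826e+02 -9.15298627e-03  8.61474673e+01] [ 0.51747967  0.19504558 -0.93831789] [ 0.02178782  0.04181346 -0.00180482]
wall mid 0.21081114469528361
side wall rel yaw -0.6 Y 0.3039
side wall rel yaw -0.06 Y 0.286
profile z [0.095 0.094 0.095 0.095 0.095 0.095 0.095 0.096 0.094 0.095 0.096 0.096
 0.096 0.097 0.093 0.096 0.095 0.095 0.097 0.095 0.096 0.096 0.095 0.095
 0.097 0.095 0.096 0.095]
X [0.5067 0.5079 0.509  0.5102 0.5113 0.5125 0.5136 0.5148 0.516  0.5171
 0.5182 0.5193 0.5204 0.5215 0.5231 0.5238 0.525  0.5262 0.5271 0.5285
 0.5296 0.5307 0.5319 0.5331 0.5339 0.5354 0.5364 0.5378]
smooth X 0.5196921653931842 rel yaw -1.0028183722032982
```

Centred to within 0.2 mm, seated and aligned. I press gradually.

To row units: 0.0009 m / 0.8 = 0.0011, 0.0008 m / 0.8 = 0.001.

Emit:
carry_out([
  [0,0,0.0003,0.0001,0,0,0],
  [0,0,0.0005,0.0003,0,0,0],
  [0,0,0.0008,0.0003,0,0,0],
  [0,0,0.001,0.0003,0,0,0],
  [0,0,0.0011,0.0003,0,0,0],
])

```text
time: 10.55
eef_pos: [0.5241, 0.1744, 0.0489]
tcp_rot: [-3.14, -0.0, 1.503]
wrist_force: [-6.2, -0.5, 6.2]
finger_gap: 0.0174
grip_force: 60.8
```

To row units: 0.0002 m / 0.8 = 0.0003, 0.0001 m / 0.8 = 0.0001.

Emit:
carry_out([
  [0,0,0.0001,0,0,0,0],
  [0,0,0.0003,0,0,0,0],
  [0,0,0.0003,0,0,0,0],
  [0,0,0.0003,0,0,0,0],
  [0,0,0.0003,0,0,0,0],
])

```text
time: 10.97
eef_pos: [0.5241, 0.1744, 0.0489]
tcp_rot: [-3.14, -0.0, 1.504]
wrist_force: [-7.5, -0.9, 7.3]
finger_gap: 0.0172
grip_force: 60.9
```

```bash
python3 -c "
from h import *
s=status.state(); print(s['eef_pos'],np.degrees(s['tcp_rot']),s['wrist_force'],s['moment'])"
```

```text
[0.52408108 0.17440056 0.04890039] [-1.79908901e+02 -1.26970111e-02  8.61460825e+01] [-7.499529   -0.9496948   7.26552364] [-0.14668236  1.29936394 -0.13587725]
```

To row units: -0.0005 m / 0.8 = -0.0006, -0.0004 m / 0.8 = -0.0005.

Emit:
carry_out([
  [0,0,0.0001,-0.0003,0,0,0],
  [0,0,0.0003,-0.0005,0,0,0],
  [0,0,0.0005,-0.0006,0,0,0],
  [0,0,0.0006,-0.0006,0,0,0],
  [0,0,0.0006,-0.0006,0,0,0],
])

```text
time: 11.38
eef_pos: [0.5241, 0.1745, 0.0489]
tcp_rot: [-3.139, 0.0, 1.504]
wrist_force: [-7.5, 0.2, 4.8]
finger_gap: 0.0174
grip_force: 60.5
```

To row units: 0.0001 m / 0.8 = 0.0001.

Emit:
carry_out([
  [0,0,0.0001,0,0,0,0],
  [0,0,0.0001,0,0,0,0],
  [0,0,0.0001,0,0,0,0],
  [0,0,0.0001,0,0,0,0],
  [0,0,0.0001,0,0,0,0],
])

```text
time: 11.8
eef_pos: [0.5241, 0.1744, 0.0489]
tcp_rot: [-3.139, 0.0, 1.504]
wrist_force: [-7.6, -0.2, 4.3]
finger_gap: 0.0176
grip_force: 60.6
```

```bash
python3 chk.py
```

```text
11.85 [0.52403424 0.17442401 0.04890364] [-1.79840503e+02  4.99322529e-03  8.61580954e+01] [-7.4276046  -0.18122802  5.49604764] [ 0.00487468  1.2543509  -0.14480621]
wall mid 0.21084872490165552
side wall rel yaw -0.37 Y 0.3038
side wall rel yaw 0.03 Y 0.286
profile z [0.095 0.096 0.096 0.096 0.096 0.096 0.095 0.096 0.095 0.094 0.095 0.095
 0.095 0.096 0.095 0.096 0.097 0.095 0.096 0.095 0.095 0.095 0.096 0.095
 0.096 0.096 0.096 0.096]
X [0.507  0.5082 0.5093 0.5104 0.5116 0.5127 0.5139 0.515  0.5162 0.5174
 0.5185 0.5196 0.5207 0.5218 0.523  0.524  0.5251 0.5265 0.5275 0.5287
 0.53   0.531  0.5321 0.5334 0.5343 0.5355 0.5366 0.5376]
smooth X 0.5199603285918101 rel yaw -1.1265043631529075
```

To row units: 0.0008 m / 0.8 = 0.001, 0.0006 m / 0.8 = 0.0008.

Emit:
carry_out([
  [0,0,0.0003,-0.0001,0,0,0],
  [0,0,0.0005,-0.0004,0,0,0],
  [0,0,0.0008,-0.0004,0,0,0],
  [0,0,0.001,-0.0004,0,0,0],
  [0,0,0.001,-0.0004,0,0,0],
])

```text
time: 12.27
eef_pos: [0.5241, 0.1744, 0.0489]
tcp_rot: [-3.137, 0.0, 1.504]
wrist_force: [-10.5, -0.1, 4.7]
finger_gap: 0.0175
grip_force: 60.7
```

To row units: -0.0002 m / 0.8 = -0.0003, -0.0001 m / 0.8 = -0.0001.

Emit:
carry_out([
  [0,0,0.0001,-0.0001,0,0,0],
  [0,0,0.0003,-0.0003,0,0,0],
  [0,0,0.0003,-0.0003,0,0,0],
  [0,0,0.0003,-0.0003,0,0,0],
  [0,0,0.0003,-0.0003,0,0,0],
])

```text
time: 12.68
eef_pos: [0.524, 0.1744, 0.0489]
tcp_rot: [-3.137, 0.0, 1.504]
wrist_force: [-11.6, 0.1, 5.2]
finger_gap: 0.0178
grip_force: 60.6
```

Run:
```python
from h import *
s=status.state(); print(s['time'],s['eef_pos'],np.degrees(s['tcp_rot']),s['wrist_force'],s['moment'])
a,d,c=shot("scene"); b,_,_=shot("side")
A=cv2.resize(a[250:390,280:450],None,fx=3.5,fy=3.5,interpolation=cv2.INTER_CUBIC); B=cv2.resize(b[140:240,290:410],(300,250)); B=cv2.resize(b[150:230,290:410],None,fx=3,fy=3,interpolation=cv2.INTER_CUBIC)
o=np.zeros((490,A.shape[1]+180,3),np.uint8)
cv2.imwrite("pics/fin_scene.png",A[:,:,::-1]); cv2.imwrite("pics/fin_side.png",cv2.resize(b[150:240,290:410],None,fx=5,fy=5,interpolation=cv2.INTER_CUBIC)[:,:,::-1])
```

```text
12.6833 [0.52404877 0.17442779 0.04894069] [-1.79730381e+02  2.78335647e-02  8.61740193e+01] [-11.64317767   0.06632631   5.21657755] [ 0.02901854  1.69980044 -0.223778  ]
```

View pics/fin_scene.png

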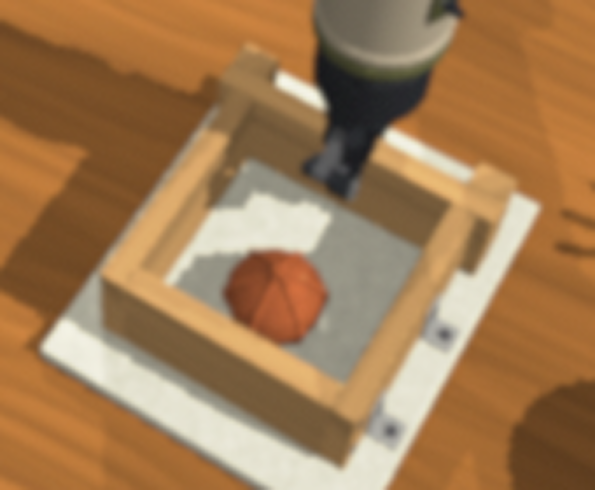

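View pics/fin_side.png

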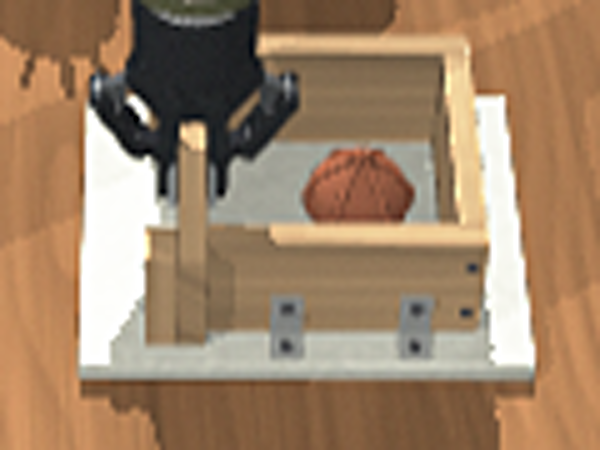

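Both corners are closed in both views: scene (245,95) and (470,215), side (205,270). The model is untouched and the push is 11.6 N. I add a little and hold for over 2 s.

To row units: -0.0001 m / 0.8 = -0.0001.

Emit:
carry_out([
  [0,0,0.0001,-0.0001,0,0,0],
  [0,0,0.0001,-0.0001,0,0,0],
  [0,0,0.0001,-0.0001,0,0,0],
  [0,0,0.0001,-0.0001,0,0,0],
  [0,0,0.0001,-0.0001,0,0,0],
])

```text
time: 13.2
eef_pos: [0.524, 0.1744, 0.049]
tcp_rot: [-3.137, 0.001, 1.504]
wrist_force: [-11.6, 0.7, 4.6]
finger_gap: 0.017
grip_force: 60.5
```

Emit:
carry_out([
  [0,0,0,0,0,0,0],
  [0,0,0,0,0,0,0],
  [0,0,0,0,0,0,0],
  [0,0,0,0,0,0,0],
  [0,0,0,0,0,0,0],
])

```text
time: 13.62
eef_pos: [0.524, 0.1744, 0.049]
tcp_rot: [-3.137, 0.001, 1.504]
wrist_force: [-11.4, 0.6, 3.7]
finger_gap: 0.0175
grip_force: 60.5
```

Emit:
carry_out([
  [0,0,0,0,0,0,0],
  [0,0,0,0,0,0,0],
  [0,0,0,0,0,0,0],
  [0,0,0,0,0,0,0],
  [0,0,0,0,0,0,0],
])

```text
time: 14.03
eef_pos: [0.524, 0.1744, 0.049]
tcp_rot: [-3.137, 0.001, 1.504]
wrist_force: [-10.9, 0.0, 4.2]
finger_gap: 0.0174
grip_force: 60.5
```

Emit:
carry_out([
  [0,0,0,0,0,0,0],
  [0,0,0,0,0,0,0],
  [0,0,0,0,0,0,0],
  [0,0,0,0,0,0,0],
  [0,0,0,0,0,0,0],
])

```text
time: 14.45
eef_pos: [0.524, 0.1744, 0.0489]
tcp_rot: [-3.137, 0.001, 1.504]
wrist_force: [-11.1, 0.7, 3.7]
finger_gap: 0.0173
grip_force: 60.5
```

Emit:
carry_out([
  [0,0,0,0,0,0,0],
  [0,0,0,0,0,0,0],
  [0,0,0,0,0,0,0],
  [0,0,0,0,0,0,0],
  [0,0,0,0,0,0,0],
])

```text
time: 14.87
eef_pos: [0.524, 0.1744, 0.0489]
tcp_rot: [-3.137, 0.001, 1.504]
wrist_force: [-11.2, 0.8, 4.4]
finger_gap: 0.0173
grip_force: 60.5
```

Emit:
carry_out([
  [0,0,0,0,0,0,0],
  [0,0,0,0,0,0,0],
  [0,0,0,0,0,0,0],
  [0,0,0,0,0,0,0],
  [0,0,0,0,0,0,0],
])

```text
time: 15.28
eef_pos: [0.524, 0.1744, 0.0489]
tcp_rot: [-3.137, 0.001, 1.504]
wrist_force: [-11.5, 0.0, 3.2]
finger_gap: 0.0174
grip_force: 60.5
```

Emit:
carry_out([
  [0,0,0,0,0,0,0],
  [0,0,0,0,0,0,0],
  [0,0,0,0,0,0,0],
  [0,0,0,0,0,0,0],
  [0,0,0,0,0,0,0],
])

```text
time: 15.7
eef_pos: [0.524, 0.1744, 0.049]
tcp_rot: [-3.137, 0.001, 1.504]
wrist_force: [-11.6, 0.3, 4.2]
finger_gap: 0.0171
grip_force: 60.5
```

The push averages about 11.3 N. I nudge it to about 12 N and hold again.

Emit:
carry_out([
  [0,0,0.0001,0,0,0,0],
  [0,0,0.0003,0,0,0,0],
  [0,0,0.0003,0,0,0,0],
  [0,0,0.0003,0,0,0,0],
  [0,0,0.0003,0,0,0,0],
])

```text
time: 16.12
eef_pos: [0.524, 0.1744, 0.049]
tcp_rot: [-3.136, 0.001, 1.504]
wrist_force: [-11.9, 0.2, 4.5]
finger_gap: 0.0171
grip_force: 60.6
```

Emit:
carry_out([
  [0,0,0,0,0,0,0],
  [0,0,0,0,0,0,0],
  [0,0,0,0,0,0,0],
  [0,0,0,0,0,0,0],
  [0,0,0,0,0,0,0],
])

```text
time: 16.53
eef_pos: [0.5241, 0.1744, 0.0489]
tcp_rot: [-3.136, 0.001, 1.504]
wrist_force: [-12.0, 0.1, 4.7]
finger_gap: 0.0175
grip_force: 60.6
```

Emit:
carry_out([
  [0,0,0,0,0,0,0],
  [0,0,0,0,0,0,0],
  [0,0,0,0,0,0,0],
  [0,0,0,0,0,0,0],
  [0,0,0,0,0,0,0],
])

```text
time: 16.95
eef_pos: [0.524, 0.1744, 0.049]
tcp_rot: [-3.136, 0.001, 1.504]
wrist_force: [-12.3, 0.6, 4.4]
finger_gap: 0.0173
grip_force: 60.6
```

Emit:
carry_out([
  [0,0,0,0,0,0,0],
  [0,0,0,0,0,0,0],
  [0,0,0,0,0,0,0],
  [0,0,0,0,0,0,0],
  [0,0,0,0,0,0,0],
])

```text
time: 17.37
eef_pos: [0.524, 0.1744, 0.0489]
tcp_rot: [-3.136, 0.001, 1.504]
wrist_force: [-12.2, -0.2, 5.1]
finger_gap: 0.0176
grip_force: 60.6
```

Emit:
carry_out([
  [0,0,0,0,0,0,0],
  [0,0,0,0,0,0,0],
  [0,0,0,0,0,0,0],
  [0,0,0,0,0,0,0],
  [0,0,0,0,0,0,0],
])

```text
time: 17.78
eef_pos: [0.524, 0.1744, 0.0489]
tcp_rot: [-3.136, 0.001, 1.504]
wrist_force: [-12.1, -0.0, 4.5]
finger_gap: 0.0174
grip_force: 60.6
```

Emit:
carry_out([
  [0,0,0,0,0,0,0],
  [0,0,0,0,0,0,0],
  [0,0,0,0,0,0,0],
  [0,0,0,0,0,0,0],
  [0,0,0,0,0,0,0],
])

```text
time: 18.2
eef_pos: [0.5241, 0.1744, 0.049]
tcp_rot: [-3.136, 0.001, 1.504]
wrist_force: [-12.4, -0.4, 4.8]
finger_gap: 0.017
grip_force: 60.6
```

Emit:
carry_out([
  [0,0,0,0,0,0,0],
  [0,0,0,0,0,0,0],
  [0,0,0,0,0,0,0],
  [0,0,0,0,0,0,0],
  [0,0,0,0,0,0,0],
])

```text
time: 18.62
eef_pos: [0.524, 0.1744, 0.0489]
tcp_rot: [-3.136, 0.001, 1.504]
wrist_force: [-12.4, -0.4, 5.0]
finger_gap: 0.0172
grip_force: 60.6
```

```bash
python3 -c "
from h import *
print(job.finish_job())"
```

```text
the job is handed in; nothing more can be done
None
```

The front wall stands on the casting board across the open end, battens outwards and centred to about 0.2 mm; it touches both side walls, and the arm is still holding it there with a steady push of about 12 N, held for about 2.5 s before I handed the job in at about 19 s.

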